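# Kit the studded pillars by length

### The job

Fill the kit tray for the next lamp: take the three square aluminium pillars that have a threaded stud on one end and lay each one flat in the pocket made for its length - shortest pillar in the shortest pocket, middle one in the middle-sized pocket, longest in the longest. Leave the two plain pillars without a stud where they lie on the bench.

Things in the scene. Friction and masses are not known exactly. Their poses are not given: they have to be found in the camera images.
- pillar_short: The shortest studded pillar: aluminium bar, 26 x 26 mm square, lying flat; square body 40 mm long with a threaded stud 10 mm thick, 20 mm long on one end, 60 mm over all. Origin: middle of the overall length, centre of the section (13 mm above what it lies on). x along the pillar towards the stud; grip it at the middle of the square body, x = -10 mm. 0.04 to 0.15 kg.
- pillar_middle: The middle-sized studded pillar: aluminium bar, 26 x 26 mm square, lying flat; square body 65 mm long with a threaded stud 10 mm thick, 20 mm long on one end, 85 mm over all. Origin: middle of the overall length, centre of the section (13 mm above what it lies on). x along the pillar towards the stud; grip it at the middle of the square body, x = -10 mm. 0.04 to 0.15 kg.
- pillar_long: The longest studded pillar: aluminium bar, 26 x 26 mm square, lying flat; square body 90 mm long with a threaded stud 10 mm thick, 20 mm long on one end, 110 mm over all. Origin: middle of the overall length, centre of the section (13 mm above what it lies on). x along the pillar towards the stud; grip it at the middle of the square body, x = -10 mm. 0.04 to 0.15 kg.
- plain_short: Look-alike that does not belong: a plain pillar of the same 26 x 26 mm aluminium bar, 60 mm long, no stud at either end. Lies flat, loose. Origin: its centre (13 mm above the bench); x along the bar.
- plain_long: Look-alike that does not belong: a plain pillar of the same 26 x 26 mm aluminium bar, 110 mm long, no stud at either end. Lies flat, loose. Origin: its centre (13 mm above the bench); x along the bar.
- pocket_short: Fixed grey insert with the shortest pocket, one of three in any order (pitch 62 mm) in a tray in front of the tall dispenser: carry round its corner. Pocket 80 (x) x 42 (y), 6 mm deep. Origin: under its centre, 3 mm above the bench; floor 4 mm, rim 10 mm above origin; x along it. Hold the pillar by its upper half: fingers must clear the rim; a seated pillar's centre is 17 mm above origin.
- pocket_middle: Fixed grey insert with the middle-sized pocket, one of three in any order (pitch 62 mm) in a tray in front of the tall dispenser: carry round its corner. Pocket 105 (x) x 42 (y), 6 mm deep. Origin: under its centre, 3 mm above the bench; floor 4 mm, rim 10 mm above origin; x along it. Hold the pillar by its upper half: fingers must clear the rim; a seated pillar's centre is 17 mm above origin.
- pocket_long: Fixed grey insert with the longest pocket, one of three in any order (pitch 62 mm) in a tray in front of the tall dispenser: carry round its corner. Pocket 130 (x) x 42 (y), 6 mm deep. Origin: under its centre, 3 mm above the bench; floor 4 mm, rim 10 mm above origin; x along it. Hold the pillar by its upper half: fingers must clear the rim; a seated pillar's centre is 17 mm above origin.
Not all that is in view belongs to the job. Leave any purple look-alike of the pillar_long alone.

How it is judged:
At the end, for the whole second after the job is handed in: Each studded pillar lies level and at rest on the floor of the pocket that matches its length (its centre within 15 mm of the pocket's centre along the pocket, 12 mm across, and within about 3 mm of the height at which it rests on the floor), and each plain pillar is within 20 mm of where it lay (x of pillar_short in the frame of pocket_short between -0.015 and 0.015 m and y of pillar_short in the frame of pocket_short between -0.012 and 0.012 m and z of pillar_short in the frame of pocket_short between 0.014 and 0.02 m and angle between pillar_short's own x axis and vertical between 1.5 and 1.64 rad and linear speed of each of pillar_short, pillar_middle, pillar_long below 0.02 m/s and angular speed of each of pillar_short, pillar_middle, pillar_long below 0.2 rad/s and x of pillar_middle in the frame of pocket_middle between -0.015 and 0.015 m and y of pillar_middle in the frame of pocket_middle between -0.012 and 0.012 m and z of pillar_middle in the frame of pocket_middle between 0.014 and 0.02 m and angle between pillar_middle's own x axis and vertical between 1.5 and 1.64 rad and x of pillar_long in the frame of pocket_long between -0.015 and 0.015 m and y of pillar_long in the frame of pocket_long between -0.012 and 0.012 m and z of pillar_long in the frame of pocket_long between 0.014 and 0.02 m and angle between pillar_long's own x axis and vertical between 1.5 and 1.64 rad and distance of each of plain_short, plain_long from where it was at the start of the episode below 0.02 m); the robot touches nothing.
It fails at once if a plain pillar is moved by more than 20 mm (distance of any of plain_short, plain_long from where it was at the start of the episode above 0.02 m).
It also fails if it takes over 80 s, if anything falls off the work surface, if the arm or the gripper's body presses on something with over 40 N, if the wrist force passes 120 N, or if a joint passes its speed limit or range.

### The arm

A 7-joint arm with a two-finger parallel gripper is mounted at the origin on a cart in front of the work surface, level with it; the furniture and walls round the work are solid. World frame = base frame: x ahead of the robot, y to its left, z up, the work surface at z = 0. Lengths are in m, angles in rad, forces in N, time in s.
With the tool pointing down it reaches from about 0.425 to 0.925 m from the base axis. Payload 6.8 kg.
Tool frame: the origin (TCP) lies at the very end of the fingers, on their centre line; the grasp point (between the pads) lies 19 mm behind it; z points along the fingers, y is the line along which they close (so a half turn about z gives the same grasp; the last joint's range is limited). The gripper opens to 85 mm and grips with 20 to 120 N. Pads are 22 mm wide; open, the fingers measure 114 mm over their backs; the gripper's body (76 mm by 85 mm) begins 54 mm behind the grasp point. The pads swing forward as they close: fully open they stand 13 mm farther back than shut.
Start: joints at [1.146, 0.477, 0.022, 1.555, -0.011, 1.109, -0.083], TCP at [0.21, -0.641, 0.231] pointing down, gripper open.
Joint ranges: [-2.96, 2.96], [-0.34, 2.1], [-1.41, 1.46], [0.24, 2.44], [-1.37, 4.51], [0.17, 1.92], [-2.96, 2.96]. Speed limits (rad/s): [2.39, 2.39, 3.14, 3.14, 3.14, 3.14, 3.14].

### API

Orientations are given as a rotation vector (axis times angle).
In Python, from bench import get_obs, grab_frame, hand_in gives the robot as it stands.
- The arm moves only by the tool drive_tool, never from a script. Its argument "rows" is a list of rows, each an object with "offset": the shift along the tool's x, y, z as a fraction of full scale, a list of three; "rotation": the turn, a rotation vector about the tool's x, y, z as a fraction of full scale, a list of three; "claw": the opening, from 0 (shut) to 1 (fully open). In form: [{"offset": [tx, ty, tz], "rotation": [wx, wy, wz], "claw": claw}, ...]. A call has 1 to 20 rows; each row is the pose to reach, as a shift and turn from the pose commanded when the call began, along the tool's axes at that moment; what a row does not reach only later rows make up. Full scale, the value 1, is 0.15 m for a shift and 2 rad for a turn. A row lasts 1/12 s, in which the tool goes at most 41.7 mm and 7.16 degrees, less where a joint would pass 70% of its speed; a pose out of reach is approached as far as the arm can. A call with a number of a shift or a turn outside -1 to 1 is refused whole. A call with a gripper value outside its range is refused whole. The fingers move at their own pace and stop on an object; "force" is the grip in N (left out, the last holds). Time passes only in rows, so rows that repeat a pose let the fingers close. It gives the time, the measured TCP pose, the force, the opening and the grip force at its end, in the units of the state.
- get_obs(): the state, without advancing time (a new reading comes with each control period).
- grab_frame(name): name is "side" or "top"; returns a dict with "frame" (480x640x3 uint8, red, green, blue), "z_map" (480x640 float32, m along the optical axis (not along the pixel's ray), 0 where there is no reading), "vfov" (degrees; the focal length in pixels is half the picture's height over the tangent of half this angle, whatever the lens; pixels are square), "cx", "cy" (the principal point, pixels), "D" ([k1, k2, p1, p2, k3] as OpenCV has them; the pictures are not rectified), "R" (3x3) and "t" (3): a world point X has camera coordinates R X + t. Camera axes: x right, y down, z forward; pixel columns grow to the right and rows downward; lengths in m; the calibration is good to about 2 mm. A picture is of the moment at which its call begins.
- hand_in(): hands the job in; it is judged then, once.
The state is a dict: "clock": time; "joints": joint angles; "qvel": joint speeds; "tau": joint torques, N m; "tcp_pos": TCP position; "orientation": TCP orientation; "contact_force": force on the tool from outside, world axes, zero at the start; "moment": the same for the moment, N m; "grip_width": finger opening in m; "gripper_force": force on a finger pad.
Only numpy, scipy, OpenCV 4.12 (cv2) and the standard library are available. Lean on these libraries where they do the work, as an engineer would, in place of code of your own. Each camera call takes 0.05 s, during which the arm holds its last target. There are 200 camera calls.

## Working session

There is one attempt and no reset: what is moved stays moved. The work goes in short steps, Python scripts to look and compute and a tool call to move; the robot and the scene stay as the last step left them, time stands still between calls to the robot, and variables do not carry over. Pictures are saved under pics/ and viewed, at most 14 in all, crops included, and the job is handed in when it is done.

Besides the shell and the picture viewer there is one more tool, called after "Call:" in YAML: its name, and indented under it one key for each argument. drive_tool: Moves the arm, as the interface text tells. Its arguments: {"type":"object","properties":{"rows":{"type":"array","items":{"type":"object","properties":{"offset":{"type":"array","items":{"type":"number"}},"rotation":{"type":"array","items":{"type":"number"}},"claw":{"type":"number"}}}},"force":{"type":"number"}},"required":["rows"]}

```bash
mkdir -p pics
python3 - <<'E'
from bench import *
import cv2,numpy as np
o=get_obs(); print({k:np.round(v,3) for k,v in o.items()})
for n in("top","side"):
    f=grab_frame(n); np.savez(f"{n}0.npz",**f); cv2.imwrite(f"pics/{n}0.png",f["frame"][...,::-1]); print(n,f["vfov"],f["cx"],f["cy"],f["D"],np.round(f["R"],3).tolist(),f["t"])
E
```

```text
{'clock': np.float64(0.0), 'joints': array([ 1.146,  0.478,  0.022,  1.556, -0.012,  1.109, -0.083]), 'qvel': array([-0.001, -0.001, -0.001, -0.001,  0.001,  0.001, -0.   ]), 'tau': array([-1.0000e-03, -5.9644e+01,  1.6080e+00, -2.8119e+01,  1.2000e-02,
        9.0000e-03, -0.0000e+00]), 'tcp_pos': array([ 0.21 , -0.641,  0.23 ]), 'orientation': array([-3.10e+00, -4.95e-01,  1.00e-03]), 'contact_force': array([-0.271,  0.388,  0.79 ]), 'moment': array([ 0.017, -0.012, -0.007]), 'gripper_force': np.float64(0.0), 'grip_width': np.float64(0.085)}
top 54.72121893910753 321.5194515065147 240.33344238001877 [-0.05860842  0.          0.          0.          0.        ] [[-0.024, -1.0, -0.01], [-0.998, 0.025, -0.059], [0.059, 0.008, -0.998]] [0.14796075 0.53150305 0.85400383]
side 43.33194788885258 320.8142160447148 235.94085359715325 [0.06716376 0.         0.         0.         0.        ] [[0.899, -0.438, 0.009], [-0.18, -0.388, -0.904], [0.4, 0.811, -0.428]] [-0.41329601  0.18763737  0.65641629]
```

```bash
ls .; nproc
```

```text
pics
side0.npz
top0.npz
4
```

View pics/top0.png

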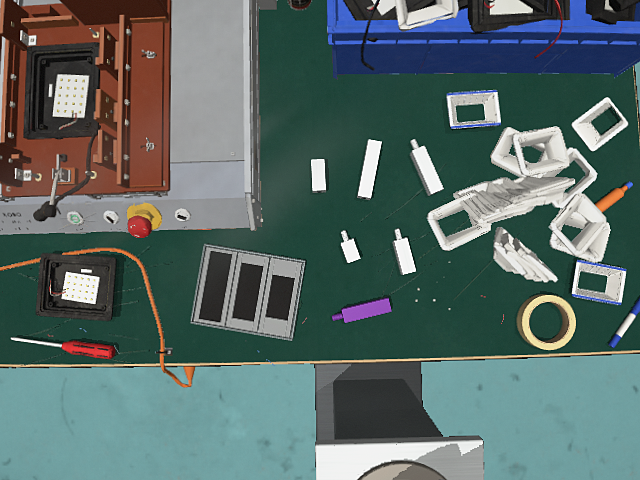

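View pics/side0.png

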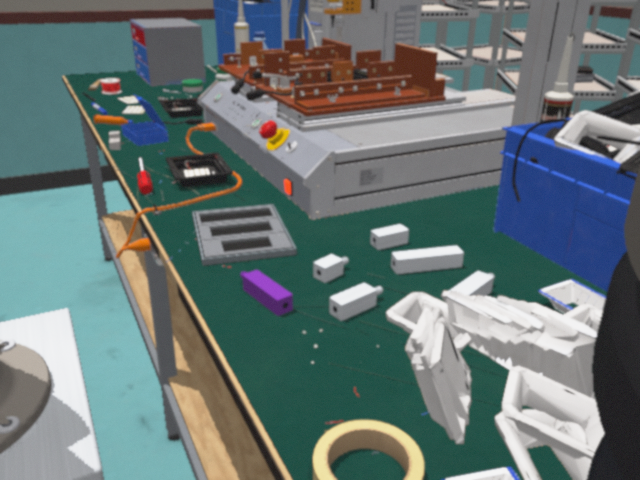

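The top view shows five white bars. The studded ones are short (349,247), middle (403,252) and long (425,167), with studs pointing up in the image. The plain ones are short (318,176) and long (370,169). The purple look-alike is at (363,311). The tray pockets run from longest to shortest at (214,285), (247,290) and (280,295).

```bash
cat > h.py <<'E'
import numpy as np,cv2
def K(f):
    F=240/np.tan(np.radians(f["vfov"])/2); return np.array([[F,0,f["cx"]],[0,F,f["cy"]],[0,0,1.]])
def rays(f,px):
    n=cv2.undistortPoints(np.float64(px).reshape(-1,1,2),K(f),np.float64(f["D"])).reshape(-1,2)
    return np.c_[n,np.ones(len(n))]
def plane(f,px,z):
    d=rays(f,px)@f["R"]; C=-f["R"].T@f["t"]; return C+d*((z-C[2])/d[:,2])[:,None]
def cloud(f):
    v,u=np.mgrid[:480,:640]; P=rays(f,np.c_[u.ravel(),v.ravel()])*f["z_map"].reshape(-1,1)
    return ((P-f["t"])@f["R"]).reshape(480,640,3)
def bar(f,box,z=.026):
    """centre, size and angle of the bar's top face inside pixel box, plus stud direction"""
    x0,y0,x1,y1=box; W=cloud(f)[y0:y1,x0:x1]; im=f["frame"][y0:y1,x0:x1].astype(int)
    w=(im.min(2)>110)&(im.max(2)-im.min(2)<40)
    top=w&(abs(W[...,2]-z)<.005); n,l,s,_=cv2.connectedComponentsWithStats(top.astype(np.uint8))
    k=1+s[1:,4].argmax(); v,u=np.nonzero(l==k)
    P=plane(f,np.c_[u+x0,v+y0],z)[:,:2]
    (c,sz,a)=cv2.minAreaRect(np.float32(P*1000)); 
    if sz[0]<sz[1]: sz=sz[::-1]; a+=90
    d=np.array([np.cos(np.radians(a)),np.sin(np.radians(a))]); 
    v,u=np.nonzero(w); Q=plane(f,np.c_[u+x0,v+y0],.015)[:,:2]-np.array(c)/1000
    s=Q@d; 
    return dict(c=np.round(c,1),size=np.round(sz,1),a=round((a+90)%180-90,1),ext=(round(s.min()*1e3,1),round(s.max()*1e3,1)),zmed=round(np.median(W[...,2][l==k]),4),d=d)
E
python3 - <<'E'
from h import *
f=dict(np.load("top0.npz"));W=cloud(f)
print("C",-f["R"].T@f["t"])
for n,b in dict(short=(332,225,366,268),middle=(385,222,420,280),long=(402,132,448,200),pshort=(303,150,332,200),plong=(352,132,388,205)).items(): print(n,bar(f,b))
for p in [(100,205),(210,150),(255,180),(255,220),(240,240),(200,300),(150,60),(250,290),(227,290),(300,250),(60,270),(140,205)]: print(p,np.round(W[p[1],p[0]],3))
b,g,r=[f["frame"][...,i].astype(int) for i in(2,1,0)]
m=np.zeros((480,640),np.uint8); m[240:345,185:310]=((f["frame"].max(2)<70)&(g-r<18))[240:345,185:310]
for c in cv2.findContours(m,0,2)[0]:
    if cv2.contourArea(c)>300:
        P=plane(f,c.reshape(-1,2),.013); print(cv2.boundingRect(c),cv2.minAreaRect(np.float32(P[:,:2]*1000)),cv2.minAreaRect(np.float32(plane(f,c.reshape(-1,2),.007)[:,:2]*1000)))
im=cv2.resize(f["frame"][125:345,185:450,::-1],None,fx=3,fy=2.72); im=cv2.resize(f["frame"][125:325,185:450,::-1],None,fx=3,fy=3,interpolation=2); cv2.imwrite("pics/crop0.png",im)
E
```

```text
C [0.48343237 0.1276439  0.8852743 ]
short {'c': array([514.3,  82.5]), 'size': array([39.4, 25.9]), 'a': 18.4, 'ext': (np.float64(-19.8), np.float64(40.9)), 'zmed': np.float64(0.026), 'd': array([0.94905351, 0.31511496])}
middle {'c': array([502.1, -18.1]), 'size': array([64.1, 26.6]), 'a': 12.5, 'ext': (np.float64(-32.7), np.float64(52.8)), 'zmed': np.float64(0.0263), 'd': array([0.97631937, 0.21633418])}
long {'c': array([662.9, -66. ]), 'size': array([89.7, 26.1]), 'a': 21.5, 'ext': (np.float64(-44.7), np.float64(65.3)), 'zmed': np.float64(0.0265), 'd': array([0.93063612, 0.36594591])}
pshort {'c': array([658.4, 138.6]), 'size': array([59.8, 25.3]), 'a': 1.5, 'ext': (np.float64(-28.0), np.float64(32.5)), 'zmed': np.float64(0.0262), 'd': array([0.99963631, 0.02696736])}
plong {'c': array([667.8,  42. ]), 'size': array([110.5,  25.9]), 'a': -12.6, 'ext': (np.float64(-58.5), np.float64(56.3)), 'zmed': np.float64(0.0264), 'd': array([-0.97601047,  0.21772358])}
(100, 205) [0.596 0.502 0.13 ]
(210, 150) [0.682 0.315 0.135]
(255, 180) [0.64  0.248 0.084]
(255, 220) [0.568 0.248 0.095]

[... 214 characters left out ...]
0.004]
(140, 205) [0.594 0.434 0.129]
(266, 275, 29, 45) ((430.8520812988281, 215.97386169433594), (42.085243225097656, 78.64537811279297), 79.399658203125) ((430.49041748046875, 216.58145141601562), (42.374717712402344, 79.18636322021484), 79.399658203125)
(232, 263, 31, 58) ((442.36376953125, 276.56768798828125), (41.040767669677734, 103.87683868408203), 79.15226745605469) ((442.081298828125, 277.592041015625), (41.323097229003906, 104.59139251708984), 79.15225982666016)
(199, 251, 33, 71) ((453.87994384765625, 337.6857604980469), (40.983497619628906, 128.94200134277344), 78.97819519042969) ((453.6767272949219, 339.1305847167969), (41.26539611816406, 129.82894897460938), 78.97821044921875)
```

View pics/crop0.png

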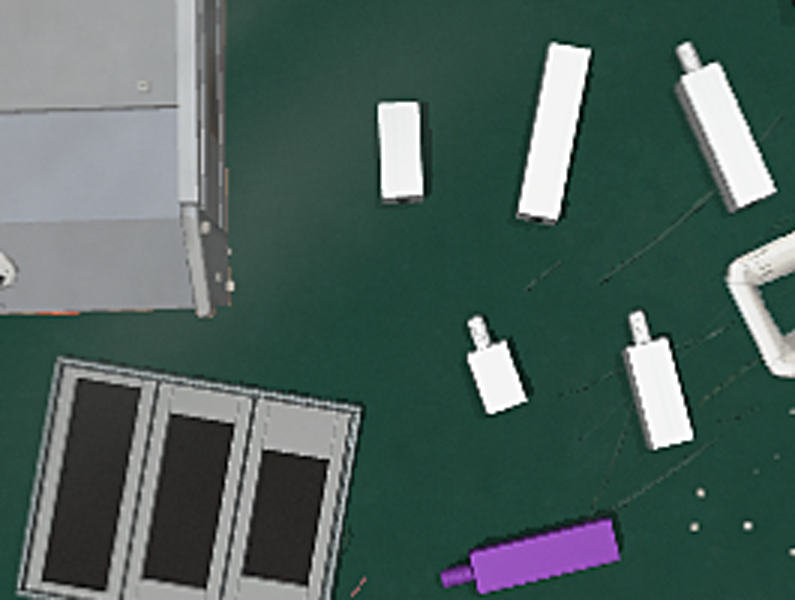

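The crop confirms the choice. The studded bars measure 39x26, 64x27 and 90x26 mm with a stud on the +x end, and the plain bars are 60 and 110 mm with no stud. The pockets measure 79, 104 and 129 mm, axis about -10.8°. Next I'll start moving and use a helper to work out the offsets.

```bash
cat > go.py <<'E'
import sys,numpy as np
from bench import get_obs
from scipy.spatial.transform import Rotation as R
x,y,z,phi=map(float,sys.argv[1:5]); o=get_obs()
r=R.from_rotvec(o["orientation"]); p=np.radians(phi); c,s=np.cos(p),np.sin(p)
T=R.from_matrix(np.array([[c,s,0],[s,-c,0],[0,0,-1]]))
d=r.inv().apply(np.array([x,y,z])-o["tcp_pos"])/.15; w=(r.inv()*T).as_rotvec()/2
X=r.as_matrix()[:,0]
print("clock",round(o["clock"],2),"tcp",np.round(o["tcp_pos"],4),"phi",round(np.degrees(np.arctan2(X[1],X[0])),1),"q",np.round(o["joints"],2),"grip",round(o["grip_width"],4),round(o["gripper_force"],1),"F",np.round(o["contact_force"],1))
print("offset",np.round(d,3),"rot",np.round(w,4),"calls",np.ceil(abs(d).max()),"rows",np.ceil(max(np.linalg.norm(d)*.15/.0417,np.linalg.norm(w)*2/.125)))
E
echo
```

```text
(no output)
```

Call:
drive_tool:
  rows:
    - {"offset": [0.97, -0.385, 0], "rotation": [0, 0, 0], "claw": 0.7}
    - {"offset": [0.97, -0.385, 0], "rotation": [0, 0, 0], "claw": 0.7}
    - {"offset": [0.97, -0.385, 0], "rotation": [0, 0, 0], "claw": 0.7}
    - {"offset": [0.97, -0.385, 0], "rotation": [0, 0, 0], "claw": 0.7}
    - {"offset": [0.97, -0.385, 0], "rotation": [0, 0, 0], "claw": 0.7}
  force: 50

```text
clock: 0.52
tcp_pos: [0.3387, -0.5347, 0.2309]
orientation: [-3.096, -0.513, -0.007]
contact_force: [1.4, 1.0, 0.3]
grip_width: 0.0597
gripper_force: 0.0
```

```bash
python3 go.py .5143 .0825 .2 18.4
```

```text
clock 0.52 tcp [ 0.3387 -0.5347  0.2309] phi 18.8 q [ 0.93  0.41 -0.03  1.66  0.01  1.07 -0.34] grip 0.0597 0.0 F [1.4 1.  0.3]
offset [ 2.434 -3.516  0.227] rot [-0.0013 -0.0024  0.0036] calls 4.0 rows 16.0
```

Call:
drive_tool:
  rows:
    - {"offset": [0.61, -0.88, 0.05], "rotation": [0, 0, 0], "claw": 0.7}
    - {"offset": [0.61, -0.88, 0.05], "rotation": [0, 0, 0], "claw": 0.7}
    - {"offset": [0.61, -0.88, 0.05], "rotation": [0, 0, 0], "claw": 0.7}
    - {"offset": [0.61, -0.88, 0.05], "rotation": [0, 0, 0], "claw": 0.7}
    - {"offset": [0.61, -0.88, 0.05], "rotation": [0, 0, 0], "claw": 0.7}

```text
clock: 0.93
tcp_pos: [0.3792, -0.3795, 0.2232]
orientation: [-3.096, -0.51, -0.001]
contact_force: [0.1, 0.3, -0.1]
grip_width: 0.0598
gripper_force: 0.0
```

Call:
drive_tool:
  rows:
    - {"offset": [0.61, -0.88, 0.05], "rotation": [0, 0, 0], "claw": 0.7}
    - {"offset": [0.61, -0.88, 0.05], "rotation": [0, 0, 0], "claw": 0.7}
    - {"offset": [0.61, -0.88, 0.05], "rotation": [0, 0, 0], "claw": 0.7}
    - {"offset": [0.61, -0.88, 0.05], "rotation": [0, 0, 0], "claw": 0.7}
    - {"offset": [0.61, -0.88, 0.05], "rotation": [0, 0, 0], "claw": 0.7}

```text
clock: 1.35
tcp_pos: [0.4243, -0.2262, 0.2161]
orientation: [-3.097, -0.51, -0.001]
contact_force: [0.1, -0.2, 0.7]
grip_width: 0.0594
gripper_force: 0.0
```

Call:
drive_tool:
  rows:
    - {"offset": [0.61, -0.88, 0.05], "rotation": [0, 0, 0], "claw": 0.7}
    - {"offset": [0.61, -0.88, 0.05], "rotation": [0, 0, 0], "claw": 0.7}
    - {"offset": [0.61, -0.88, 0.05], "rotation": [0, 0, 0], "claw": 0.7}
    - {"offset": [0.61, -0.88, 0.05], "rotation": [0, 0, 0], "claw": 0.7}
    - {"offset": [0.61, -0.88, 0.05], "rotation": [0, 0, 0], "claw": 0.7}

```text
clock: 1.77
tcp_pos: [0.4699, -0.0722, 0.2089]
orientation: [-3.097, -0.511, -0.003]
contact_force: [0.9, 0.6, -0.8]
grip_width: 0.0601
gripper_force: 0.0
```

```bash
python3 go.py .5143 .0825 .12 18.4
```

```text
clock 1.77 tcp [ 0.4699 -0.0722  0.2089] phi 18.7 q [ 0.31  0.19 -0.32  2.03  0.07  0.93 -1.29] grip 0.0601 0.0 F [ 0.9  0.6 -0.8]
offset [ 0.61  -0.88   0.596] rot [-0.0013 -0.0011  0.0028] calls 1.0 rows 5.0
```

Call:
drive_tool:
  rows:
    - {"offset": [0.61, -0.88, 0.3], "rotation": [0, 0, 0.003], "claw": 0.7}
    - {"offset": [0.61, -0.88, 0.3], "rotation": [0, 0, 0.003], "claw": 0.7}
    - {"offset": [0.61, -0.88, 0.3], "rotation": [0, 0, 0.003], "claw": 0.7}
    - {"offset": [0.61, -0.88, 0.3], "rotation": [0, 0, 0.003], "claw": 0.7}
    - {"offset": [0.61, -0.88, 0.6], "rotation": [0, 0, 0.003], "claw": 0.7}
    - {"offset": [0.61, -0.88, 0.6], "rotation": [0, 0, 0.003], "claw": 0.7}
    - {"offset": [0.61, -0.88, 0.6], "rotation": [0, 0, 0.003], "claw": 0.7}

```text
clock: 2.35
tcp_pos: [0.512, 0.0734, 0.1167]
orientation: [3.103, 0.487, -0.01]
contact_force: [-1.1, -0.6, 0.9]
grip_width: 0.0596
gripper_force: 0.0
```

```bash
python3 go.py .5143 .0825 .010 18.4
```

```text
clock 2.35 tcp [0.512  0.0734 0.1167] phi 17.8 q [ 0.03  0.4  -0.36  2.01  0.2   0.78 -1.7 ] grip 0.0596 0.0 F [-1.1 -0.6  0.9]
offset [ 0.037 -0.053  0.711] rot [-0.0002  0.0031 -0.005 ] calls 1.0 rows 3.0
```

Call:
drive_tool:
  rows:
    - {"offset": [0, 0, 0], "rotation": [0, 0, 0], "claw": 0.7}
    - {"offset": [0, 0, 0], "rotation": [0, 0, 0], "claw": 0.7}
    - {"offset": [0, 0, 0], "rotation": [0, 0, 0], "claw": 0.7}

```text
clock: 2.6
tcp_pos: [0.5151, 0.0735, 0.1206]
orientation: [3.104, 0.483, 0.005]
contact_force: [-0.6, -0.2, 0.3]
grip_width: 0.0595
gripper_force: 0.0
```

```bash
python3 go.py .5143 .0825 .010 18.4
```

```text
clock 2.6 tcp [0.5151 0.0735 0.1206] phi 17.7 q [ 0.04  0.39 -0.36  2.01  0.2   0.78 -1.7 ] grip 0.0595 0.0 F [-0.6 -0.2  0.3]
offset [ 0.011 -0.06   0.737] rot [ 0.0005 -0.0014 -0.0062] calls 1.0 rows 3.0
```

Call:
drive_tool:
  rows:
    - {"offset": [0.01, -0.06, 0.2], "rotation": [0, 0, -0.006], "claw": 0.7}
    - {"offset": [0.01, -0.06, 0.4], "rotation": [0, 0, -0.006], "claw": 0.7}
    - {"offset": [0.01, -0.06, 0.45], "rotation": [0, 0, -0.006], "claw": 0.7}
    - {"offset": [0.01, -0.06, 0.45], "rotation": [0, 0, -0.006], "claw": 0.7}
    - {"offset": [0.01, -0.06, 0.45], "rotation": [0, 0, -0.006], "claw": 0.7}
    - {"offset": [0.01, -0.06, 0.45], "rotation": [0, 0, -0.006], "claw": 0.7}

```text
clock: 3.1
tcp_pos: [0.5139, 0.0834, 0.053]
orientation: [3.101, 0.504, 0.004]
contact_force: [0.1, -0.2, 0.4]
grip_width: 0.0598
gripper_force: 0.0
```

```bash
python3 go.py .5143 .0825 .010 18.4
```

```text
clock 3.1 tcp [0.5139 0.0834 0.053 ] phi 18.4 q [-0.01  0.5  -0.33  2.04  0.26  0.64 -1.77] grip 0.0598 0.0 F [ 0.1 -0.2  0.4]
offset [-0.     0.006  0.287] rot [ 0.0003 -0.0013  0.0004] calls 1.0 rows 2.0
```

Call:
drive_tool:
  rows:
    - {"offset": [0, 0, 0.14], "rotation": [0, 0, 0], "claw": 0.7}
    - {"offset": [0, 0, 0.28], "rotation": [0, 0, 0], "claw": 0.7}
    - {"offset": [0, 0, 0.285], "rotation": [0, 0, 0], "claw": 0.7}
    - {"offset": [0, 0, 0.285], "rotation": [0, 0, 0], "claw": 0.7}
    - {"offset": [0, 0, 0.285], "rotation": [0, 0, 0], "claw": 0.7}
    - {"offset": [0, 0, 0.285], "rotation": [0, 0, 0], "claw": 0}
    - {"offset": [0, 0, 0.285], "rotation": [0, 0, 0], "claw": 0}
    - {"offset": [0, 0, 0.285], "rotation": [0, 0, 0], "claw": 0}
    - {"offset": [0, 0, 0.285], "rotation": [0, 0, 0], "claw": 0}
    - {"offset": [0, 0, 0.285], "rotation": [0, 0, 0], "claw": 0}
    - {"offset": [0, 0, 0.285], "rotation": [0, 0, 0], "claw": 0}
    - {"offset": [0, 0, 0.285], "rotation": [0, 0, 0], "claw": 0}
    - {"offset": [0, 0, 0.285], "rotation": [0, 0, 0], "claw": 0}
  force: 50

```text
clock: 4.18
tcp_pos: [0.5134, 0.0836, 0.0097]
orientation: [3.101, 0.504, 0.003]
contact_force: [-1.9, -1.1, 7.9]
grip_width: 0.0246
gripper_force: 49.5
```

```bash
python3 go.py .5143 .0825 .10 18.4
```

```text
clock 4.18 tcp [0.5134 0.0836 0.0097] phi 18.5 q [-0.04  0.57 -0.3   2.06  0.31  0.55 -1.81] grip 0.0246 49.5 F [-1.9 -1.1  7.9]
offset [ 0.005  0.009 -0.602] rot [ 0.0002 -0.0008  0.0007] calls 1.0 rows 3.0
```

Call:
drive_tool:
  rows:
    - {"offset": [0, 0, -0.1], "rotation": [0, 0, 0], "claw": 0}
    - {"offset": [0, 0, -0.25], "rotation": [0, 0, 0], "claw": 0}
    - {"offset": [0, 0, -0.4], "rotation": [0, 0, 0], "claw": 0}
    - {"offset": [0, 0, -0.5], "rotation": [0, 0, 0], "claw": 0}
    - {"offset": [0, 0, -0.5], "rotation": [0, 0, 0], "claw": 0}
    - {"offset": [0, 0, -0.5], "rotation": [0, 0, 0], "claw": 0}
    - {"offset": [0, 0, -0.5], "rotation": [0, 0, 0], "claw": 0}

```text
clock: 4.77
tcp_pos: [0.5121, 0.0833, 0.0832]
orientation: [3.101, 0.504, -0.001]
contact_force: [0.7, 0.1, -1.9]
grip_width: 0.0254
gripper_force: 49.4
```

```bash
python3 go.py .4211 .2179 .08 -10.8
```

```text
clock 4.77 tcp [0.5121 0.0833 0.0832] phi 18.5 q [ 0.01  0.45 -0.35  2.03  0.23  0.7  -1.74] grip 0.0254 49.4 F [ 0.7  0.1 -1.9]
offset [-0.291 -1.044  0.021] rot [1.000e-04 3.000e-04 2.555e-01] calls 2.0 rows 5.0
```

Call:
drive_tool:
  rows:
    - {"offset": [-0.06, -0.2, 0], "rotation": [0, 0, 0.05], "claw": 0}
    - {"offset": [-0.11, -0.4, 0], "rotation": [0, 0, 0.1], "claw": 0}
    - {"offset": [-0.17, -0.6, 0], "rotation": [0, 0, 0.15], "claw": 0}
    - {"offset": [-0.23, -0.8, 0], "rotation": [0, 0, 0.2], "claw": 0}
    - {"offset": [-0.29, -1.0, 0], "rotation": [0, 0, 0.255], "claw": 0}
    - {"offset": [-0.29, -1.0, 0], "rotation": [0, 0, 0.255], "claw": 0}
    - {"offset": [-0.29, -1.0, 0], "rotation": [0, 0, 0.255], "claw": 0}
    - {"offset": [-0.29, -1.0, 0], "rotation": [0, 0, 0.255], "claw": 0}
    - {"offset": [-0.29, -1.0, 0], "rotation": [0, 0, 0.255], "claw": 0}
    - {"offset": [-0.29, -1.0, 0], "rotation": [0, 0, 0.255], "claw": 0}
    - {"offset": [-0.29, -1.0, 0], "rotation": [0, 0, 0.255], "claw": 0}

```text
clock: 5.68
tcp_pos: [0.4243, 0.2109, 0.0833]
orientation: [3.127, -0.297, -0.0]
contact_force: [-0.2, -0.9, -0.3]
grip_width: 0.0248
gripper_force: 49.4
```

```bash
python3 go.py .4211 .2179 .04 -10.8
```

```text
clock 5.68 tcp [0.4243 0.2109 0.0833] phi -10.8 q [-0.36  0.38 -0.27  2.14  0.17  0.65 -2.51] grip 0.0248 49.4 F [-0.2 -0.9 -0.3]
offset [-0.03  -0.042  0.289] rot [ 0.0002  0.0001 -0.0003] calls 1.0 rows 2.0
```

Call:
drive_tool:
  rows:
    - {"offset": [-0.03, -0.042, 0.1], "rotation": [0, 0, 0], "claw": 0}
    - {"offset": [-0.03, -0.042, 0.25], "rotation": [0, 0, 0], "claw": 0}
    - {"offset": [-0.03, -0.042, 0.29], "rotation": [0, 0, 0], "claw": 0}
    - {"offset": [-0.03, -0.042, 0.29], "rotation": [0, 0, 0], "claw": 0}
    - {"offset": [-0.03, -0.042, 0.29], "rotation": [0, 0, 0], "claw": 0}
    - {"offset": [-0.03, -0.042, 0.29], "rotation": [0, 0, 0], "claw": 0}

```text
clock: 6.18
tcp_pos: [0.4211, 0.2189, 0.0408]
orientation: [-3.127, 0.295, -0.001]
contact_force: [-0.4, 0.5, -0.5]
grip_width: 0.0251
gripper_force: 49.4
```

```bash
python3 go.py .4211 .2179 .017 -10.8
python3 - <<'E'
from bench import *; import cv2
for n in("top","side"):
    f=grab_frame(n)["frame"][...,::-1]
    cv2.imwrite("pics/%s1.png"%n,f[220:345,180:380] if 0 else (cv2.resize(f[200:350,170:370],None,fx=4,fy=4) if n=="top" else cv2.resize(f[150:300,150:350],None,fx=4,fy=4)))
E
```

```text
clock 6.18 tcp [0.4211 0.2189 0.0408] phi -10.8 q [-0.4   0.46 -0.25  2.16  0.21  0.55 -2.57] grip 0.0251 49.4 F [-0.4  0.5 -0.5]
offset [0.001 0.007 0.158] rot [-0.0002 -0.0004  0.0003] calls 1.0 rows 1.0
```

View pics/side1.png

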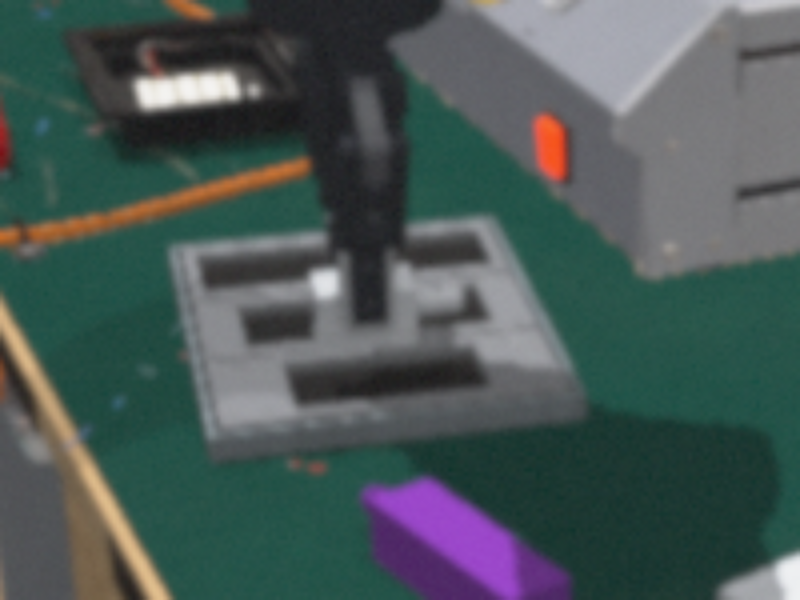

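The side view shows the short pillar held level between the fingers above the short pocket, with its body at (330,285) and stud at (440,300) in the crop. Lowering it now.

Call:
drive_tool:
  rows:
    - {"offset": [0, 0.007, 0.08], "rotation": [0, 0, 0], "claw": 0}
    - {"offset": [0, 0.007, 0.12], "rotation": [0, 0, 0], "claw": 0}
    - {"offset": [0, 0.007, 0.155], "rotation": [0, 0, 0], "claw": 0}
    - {"offset": [0, 0.007, 0.155], "rotation": [0, 0, 0], "claw": 0}
    - {"offset": [0, 0.007, 0.155], "rotation": [0, 0, 0], "claw": 0}
    - {"offset": [0, 0.007, 0.155], "rotation": [0, 0, 0], "claw": 0.5}
    - {"offset": [0, 0.007, 0.155], "rotation": [0, 0, 0], "claw": 0.5}
    - {"offset": [0, 0.007, 0.155], "rotation": [0, 0, 0], "claw": 0.5}
    - {"offset": [0, 0.007, 0.155], "rotation": [0, 0, 0], "claw": 0.5}
    - {"offset": [0, 0.007, 0], "rotation": [0, 0, 0], "claw": 0.5}
    - {"offset": [0, 0.007, -0.2], "rotation": [0, 0, 0], "claw": 0.5}
    - {"offset": [0, 0.007, -0.4], "rotation": [0, 0, 0], "claw": 0.5}
    - {"offset": [0, 0.007, -0.4], "rotation": [0, 0, 0], "claw": 0.7}
    - {"offset": [0, 0.007, -0.4], "rotation": [0, 0, 0], "claw": 0.7}

```text
clock: 7.45
tcp_pos: [0.4215, 0.2186, 0.1016]
orientation: [-3.126, 0.294, -0.005]
contact_force: [0.1, 0.5, -0.5]
grip_width: 0.0596
gripper_force: 0.0
```

```bash
python3 go.py .5021 -.0181 .10 12.5
```

```text
clock 7.45 tcp [0.4215 0.2186 0.1016] phi -10.7 q [-0.36  0.35 -0.29  2.12  0.16  0.68 -2.52] grip 0.0596 0.0 F [ 0.1  0.5 -0.5]
offset [0.822 1.45  0.01 ] rot [-0.0009 -0.0018 -0.2028] calls 2.0 rows 6.0
```

Call:
drive_tool:
  rows:
    - {"offset": [0.41, 0.725, 0], "rotation": [0, 0, 0], "claw": 0.7}
    - {"offset": [0.41, 0.725, 0], "rotation": [0, 0, 0], "claw": 0.7}
    - {"offset": [0.41, 0.725, 0], "rotation": [0, 0, 0], "claw": 0.7}
    - {"offset": [0.41, 0.725, 0], "rotation": [0, 0, 0], "claw": 0.7}

```text
clock: 7.78
tcp_pos: [0.4616, 0.0906, 0.0987]
orientation: [3.121, -0.311, -0.002]
contact_force: [0.3, 0.4, -0.3]
grip_width: 0.0597
gripper_force: 0.0
```

Call:
drive_tool:
  rows:
    - {"offset": [0.41, 0.725, 0], "rotation": [0, 0, -0.203], "claw": 0.7}
    - {"offset": [0.41, 0.725, 0], "rotation": [0, 0, -0.203], "claw": 0.7}
    - {"offset": [0.41, 0.725, 0], "rotation": [0, 0, -0.203], "claw": 0.7}
    - {"offset": [0.41, 0.725, 0], "rotation": [0, 0, -0.203], "claw": 0.7}
    - {"offset": [0.41, 0.725, 0], "rotation": [0, 0, -0.203], "claw": 0.7}
    - {"offset": [0.41, 0.725, 0], "rotation": [0, 0, -0.203], "claw": 0.7}
    - {"offset": [0.41, 0.725, 0], "rotation": [0, 0, -0.203], "claw": 0.7}
    - {"offset": [0.41, 0.725, 0], "rotation": [0, 0, -0.203], "claw": 0.7}

```text
clock: 8.45
tcp_pos: [0.5, -0.0168, 0.0996]
orientation: [-3.122, -0.345, 0.001]
contact_force: [0.6, 0.8, 0.4]
grip_width: 0.0597
gripper_force: 0.0
```

```bash
python3 go.py .5021 -.0181 .05 12.5
python3 - <<'E'
from h import *; from bench import grab_frame
f=grab_frame("top"); np.savez("top1.npz",**f)
print(bar(f,(250,260,310,335),.033)); cv2.imwrite("pics/top2.png",f["frame"][...,::-1])
E
```

```text
clock 8.45 tcp [ 0.5    -0.0168  0.0996] phi 12.6 q [ 0.16  0.39 -0.3   2.07  0.17  0.71 -1.6 ] grip 0.0597 0.0 F [0.6 0.8 0.4]
offset [0.012 0.012 0.331] rot [-0.0004  0.0004  0.0011] calls 1.0 rows 2.0
{'c': array([421.5, 215.8]), 'size': array([39.9, 25.7]), 'a': -10.7, 'ext': (np.float64(-84.1), np.float64(66.7)), 'zmed': np.float64(0.0331), 'd': array([-0.98265375,  0.18544975])}
```

View pics/top2.png

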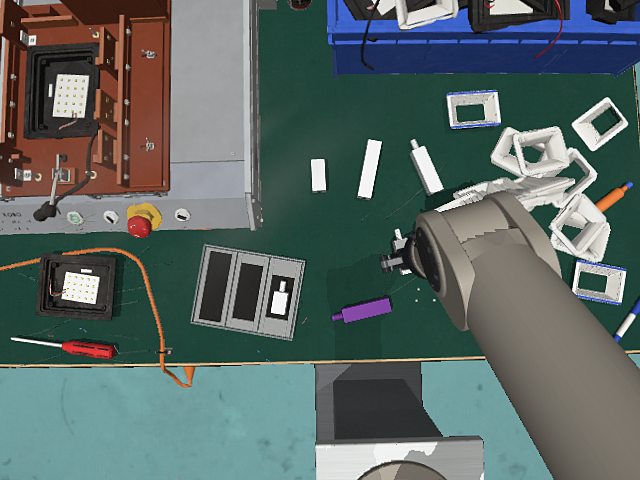

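The top view shows the short pillar seated at (280,297), with its top at z 0.033 and body centre (421.5, 215.8). The gripper is above the middle pillar at (403,252), so I'll descend on it.

Call:
drive_tool:
  rows:
    - {"offset": [0.012, 0.012, 0.15], "rotation": [0, 0, 0], "claw": 0.7}
    - {"offset": [0.012, 0.012, 0.3], "rotation": [0, 0, 0], "claw": 0.7}
    - {"offset": [0.012, 0.012, 0.45], "rotation": [0, 0, 0], "claw": 0.7}
    - {"offset": [0.012, 0.012, 0.55], "rotation": [0, 0, 0], "claw": 0.7}
    - {"offset": [0.012, 0.012, 0.595], "rotation": [0, 0, 0], "claw": 0.7}
    - {"offset": [0.012, 0.012, 0.595], "rotation": [0, 0, 0], "claw": 0.7}
    - {"offset": [0.012, 0.012, 0.595], "rotation": [0, 0, 0], "claw": 0.7}
    - {"offset": [0.012, 0.012, 0.595], "rotation": [0, 0, 0], "claw": 0}
    - {"offset": [0.012, 0.012, 0.595], "rotation": [0, 0, 0], "claw": 0}
    - {"offset": [0.012, 0.012, 0.595], "rotation": [0, 0, 0], "claw": 0}
    - {"offset": [0.012, 0.012, 0.595], "rotation": [0, 0, 0], "claw": 0}
    - {"offset": [0.012, 0.012, 0.595], "rotation": [0, 0, 0], "claw": 0}
    - {"offset": [0.012, 0.012, 0.595], "rotation": [0, 0, 0], "claw": 0}
    - {"offset": [0.012, 0.012, 0.595], "rotation": [0, 0, 0], "claw": 0}

```text
clock: 9.67
tcp_pos: [0.5037, -0.0198, 0.012]
orientation: [3.123, 0.343, 0.003]
contact_force: [-0.7, 0.9, 6.7]
grip_width: 0.0244
gripper_force: 49.5
```

```bash
python3 go.py .4326 .2785 .09 -10.8
```

```text
clock 9.67 tcp [ 0.5037 -0.0198  0.012 ] phi 12.5 q [ 0.11  0.54 -0.24  2.1   0.25  0.52 -1.67] grip 0.0244 49.5 F [-0.7  0.9  6.7]
offset [-0.03  -2.044 -0.521] rot [-1.000e-04 -1.100e-03  2.036e-01] calls 3.0 rows 8.0
```

Call:
drive_tool:
  rows:
    - {"offset": [0, 0, -0.1], "rotation": [0, 0, 0], "claw": 0}
    - {"offset": [0, 0, -0.25], "rotation": [0, 0, 0], "claw": 0}
    - {"offset": [0, 0, -0.4], "rotation": [0, 0, 0], "claw": 0}
    - {"offset": [0, 0, -0.53], "rotation": [0, 0, 0], "claw": 0}
    - {"offset": [0, 0, -0.53], "rotation": [0, 0, 0], "claw": 0}

```text
clock: 10.08
tcp_pos: [0.5055, -0.0199, 0.0943]
orientation: [3.122, 0.342, 0.011]
contact_force: [1.0, 0.7, -0.5]
grip_width: 0.0246
gripper_force: 49.4
```

Call:
drive_tool:
  rows:
    - {"offset": [0, -0.2, 0], "rotation": [0, 0, 0], "claw": 0}
    - {"offset": [-0.01, -0.45, 0], "rotation": [0, 0, 0], "claw": 0}
    - {"offset": [-0.01, -0.7, 0], "rotation": [0, 0, 0], "claw": 0}
    - {"offset": [-0.02, -0.98, 0], "rotation": [0, 0, 0], "claw": 0}
    - {"offset": [-0.02, -0.98, 0], "rotation": [0, 0, 0], "claw": 0}

```text
clock: 10.5
tcp_pos: [0.4658, 0.1319, 0.0907]
orientation: [-3.116, -0.36, -0.002]
contact_force: [-0.4, -0.1, -1.2]
grip_width: 0.0245
gripper_force: 49.5
```

```bash
python3 go.py .4326 .2785 .09 -10.8
```

```text
clock 10.5 tcp [0.4658 0.1319 0.0907] phi 13.2 q [-0.11  0.39 -0.34  2.11  0.2   0.68 -1.93] grip 0.0245 49.5 F [-0.4 -0.1 -1.2]
offset [ 0.007 -1.002  0.009] rot [-0.0025 -0.0003  0.2091] calls 2.0 rows 4.0
```

Call:
drive_tool:
  rows:
    - {"offset": [0, -0.25, 0], "rotation": [0, 0, 0.05], "claw": 0}
    - {"offset": [0, -0.5, 0], "rotation": [0, 0, 0.1], "claw": 0}
    - {"offset": [0, -0.75, 0], "rotation": [0, 0, 0.15], "claw": 0}
    - {"offset": [0, -1.0, 0], "rotation": [0, 0, 0.2], "claw": 0}
    - {"offset": [0, -1.0, 0], "rotation": [0, 0, 0.208], "claw": 0}
    - {"offset": [0, -1.0, 0], "rotation": [0, 0, 0.208], "claw": 0}
    - {"offset": [0, -1.0, 0], "rotation": [0, 0, 0.208], "claw": 0}
    - {"offset": [0, -1.0, 0], "rotation": [0, 0, 0.208], "claw": 0}

```text
clock: 11.17
tcp_pos: [0.4357, 0.2674, 0.0899]
orientation: [3.125, -0.311, -0.0]
contact_force: [-0.5, 0.2, -0.1]
grip_width: 0.0244
gripper_force: 49.6
```

```bash
python3 go.py .4326 .2785 .04 -10.8
```

```text
clock 11.17 tcp [0.4357 0.2674 0.0899] phi -11.4 q [-0.46  0.42 -0.26  2.05  0.17  0.7  -2.59] grip 0.0244 49.6 F [-0.5  0.2 -0.1]
offset [-0.035 -0.069  0.333] rot [ 0.0007  0.0001 -0.005 ] calls 1.0 rows 2.0
```

Call:
drive_tool:
  rows:
    - {"offset": [-0.035, -0.07, 0.1], "rotation": [0, 0, -0.005], "claw": 0}
    - {"offset": [-0.035, -0.07, 0.25], "rotation": [0, 0, -0.005], "claw": 0}
    - {"offset": [-0.035, -0.07, 0.33], "rotation": [0, 0, -0.005], "claw": 0}
    - {"offset": [-0.035, -0.07, 0.33], "rotation": [0, 0, -0.005], "claw": 0}
    - {"offset": [-0.035, -0.07, 0.33], "rotation": [0, 0, -0.005], "claw": 0}
    - {"offset": [-0.035, -0.07, 0.33], "rotation": [0, 0, -0.005], "claw": 0}

```text
clock: 11.67
tcp_pos: [0.433, 0.28, 0.0414]
orientation: [-3.128, 0.296, -0.001]
contact_force: [-0.9, 0.4, -0.1]
grip_width: 0.0248
gripper_force: 49.6
```

```bash
python3 go.py .4326 .2785 .018 -10.8
```

```text
clock 11.67 tcp [0.433  0.28   0.0414] phi -10.8 q [-0.5   0.5  -0.24  2.06  0.21  0.6  -2.64] grip 0.0248 49.6 F [-0.9  0.4 -0.1]
offset [-0.001  0.011  0.156] rot [-0.0001 -0.0003 -0.    ] calls 1.0 rows 1.0
```

Call:
drive_tool:
  rows:
    - {"offset": [0, 0.01, 0.08], "rotation": [0, 0, 0], "claw": 0}
    - {"offset": [0, 0.01, 0.12], "rotation": [0, 0, 0], "claw": 0}
    - {"offset": [0, 0.01, 0.15], "rotation": [0, 0, 0], "claw": 0}
    - {"offset": [0, 0.01, 0.155], "rotation": [0, 0, 0], "claw": 0}
    - {"offset": [0, 0.01, 0.155], "rotation": [0, 0, 0], "claw": 0}
    - {"offset": [0, 0.01, 0.155], "rotation": [0, 0, 0], "claw": 0.5}
    - {"offset": [0, 0.01, 0.155], "rotation": [0, 0, 0], "claw": 0.5}
    - {"offset": [0, 0.01, 0.155], "rotation": [0, 0, 0], "claw": 0.5}
    - {"offset": [0, 0.01, 0.155], "rotation": [0, 0, 0], "claw": 0.5}
    - {"offset": [0, 0.01, 0], "rotation": [0, 0, 0], "claw": 0.5}
    - {"offset": [0, 0.01, -0.2], "rotation": [0, 0, 0], "claw": 0.5}
    - {"offset": [0, 0.01, -0.5], "rotation": [0, 0, 0], "claw": 0.5}
    - {"offset": [0, 0.01, -0.5], "rotation": [0, 0, 0], "claw": 0.7}
    - {"offset": [0, 0.01, -0.5], "rotation": [0, 0, 0], "claw": 0.7}

```text
clock: 12.83
tcp_pos: [0.4338, 0.2804, 0.1184]
orientation: [-3.124, 0.294, -0.007]
contact_force: [-0.1, -0.2, -0.4]
grip_width: 0.0603
gripper_force: 0.0
```

```bash
python3 go.py .47 -.07 .12 -10.8
```

```text
clock 12.83 tcp [0.4338 0.2804 0.1184] phi -10.7 q [-0.46  0.38 -0.28  2.02  0.15  0.76 -2.59] grip 0.0603 0.0 F [-0.1 -0.2 -0.4]
offset [ 0.673  2.25  -0.017] rot [-0.0021 -0.0021  0.0005] calls 3.0 rows 9.0
```

Call:
drive_tool:
  rows:
    - {"offset": [0.22, 0.75, 0], "rotation": [0, 0, 0], "claw": 0.7}
    - {"offset": [0.22, 0.75, 0], "rotation": [0, 0, 0], "claw": 0.7}
    - {"offset": [0.22, 0.75, 0], "rotation": [0, 0, 0], "claw": 0.7}
    - {"offset": [0.22, 0.75, 0], "rotation": [0, 0, 0], "claw": 0.7}

```text
clock: 13.17
tcp_pos: [0.4427, 0.1541, 0.1138]
orientation: [3.12, -0.307, -0.005]
contact_force: [-0.6, -0.0, -0.1]
grip_width: 0.0598
gripper_force: 0.0
```

Call:
drive_tool:
  rows:
    - {"offset": [0.22, 0.75, 0], "rotation": [0, 0, 0], "claw": 0.7}
    - {"offset": [0.22, 0.75, 0], "rotation": [0, 0, 0], "claw": 0.7}
    - {"offset": [0.22, 0.75, 0], "rotation": [0, 0, 0], "claw": 0.7}
    - {"offset": [0.22, 0.75, 0], "rotation": [0, 0, 0], "claw": 0.7}

```text
clock: 13.5
tcp_pos: [0.454, 0.0383, 0.1142]
orientation: [3.122, -0.308, -0.004]
contact_force: [0.2, -0.3, 0.2]
grip_width: 0.0598
gripper_force: 0.0
```

Call:
drive_tool:
  rows:
    - {"offset": [0.22, 0.75, 0], "rotation": [0, 0, -0.28], "claw": 0.7}
    - {"offset": [0.22, 0.75, 0], "rotation": [0, 0, -0.28], "claw": 0.7}
    - {"offset": [0.22, 0.75, 0], "rotation": [0, 0, -0.28], "claw": 0.7}
    - {"offset": [0.22, 0.75, 0], "rotation": [0, 0, -0.28], "claw": 0.7}
    - {"offset": [0.22, 0.75, 0], "rotation": [0, 0, -0.28], "claw": 0.7}
    - {"offset": [0.22, 0.75, 0], "rotation": [0, 0, -0.28], "claw": 0.7}
    - {"offset": [0.22, 0.75, 0], "rotation": [0, 0, -0.28], "claw": 0.7}

```text
clock: 14.08
tcp_pos: [0.4659, -0.0704, 0.1148]
orientation: [-3.087, -0.577, 0.003]
contact_force: [-0.8, 0.3, 0.6]
grip_width: 0.0601
gripper_force: 0.0
```

```bash
python3 go.py .6629 -.066 .12 21.5
python3 - <<'E'
from h import *; from bench import grab_frame
f=grab_frame("top")
for b,z in (((228,260,266,325),.033),((262,270,300,325),.033),((303,150,332,200),.026),((352,132,388,205),.026),((402,132,448,200),.026)):
  try: print(bar(f,b,z))
  except Exception as e: print(e)
W=cloud(f)[185:260,430:500]; print("frames max z",np.percentile(W[...,2],[50,90,98]))
E
```

```text
clock 14.08 tcp [ 0.4659 -0.0704  0.1148] phi 21.2 q [ 0.25  0.32 -0.28  2.12  0.13  0.72 -1.31] grip 0.0601 0.0 F [-0.8  0.3  0.6]
offset [ 1.236  0.447 -0.037] rot [-0.0006  0.0007 -0.0029] calls 2.0 rows 5.0
{'c': array([431.6, 276.8]), 'size': array([64.9, 26.7]), 'a': -10.5, 'ext': (np.float64(-74.2), np.float64(55.0)), 'zmed': np.float64(0.0329), 'd': array([-0.98312866,  0.18291539])}
{'c': array([421.5, 215.8]), 'size': array([39.9, 25.7]), 'a': -10.7, 'ext': (np.float64(-64.8), np.float64(45.9)), 'zmed': np.float64(0.0331), 'd': array([-0.98265375,  0.18544975])}
{'c': array([658.4, 138.6]), 'size': array([59.8, 25.3]), 'a': 1.5, 'ext': (np.float64(-28.0), np.float64(32.5)), 'zmed': np.float64(0.0261), 'd': array([0.99963631, 0.02696736])}
{'c': array([667.8,  42.1]), 'size': array([110.5,  26. ]), 'a': -12.5, 'ext': (np.float64(-58.5), np.float64(56.3)), 'zmed': np.float64(0.0265), 'd': array([-0.97615568,  0.21707164])}
{'c': array([662.9, -66.1]), 'size': array([89.7, 26.2]), 'a': 21.1, 'ext': (np.float64(-44.6), np.float64(65.3)), 'zmed': np.float64(0.0266), 'd': array([0.9327831, 0.3604382])}
frames max z [0.02838297 0.41958388 0.46849082]
```

Call:
drive_tool:
  rows:
    - {"offset": [0.62, 0.22, 0], "rotation": [0, 0, 0], "claw": 0.7}
    - {"offset": [0.62, 0.22, 0], "rotation": [0, 0, 0], "claw": 0.7}
    - {"offset": [0.62, 0.22, 0], "rotation": [0, 0, 0], "claw": 0.7}
    - {"offset": [0.62, 0.22, 0], "rotation": [0, 0, 0], "claw": 0.7}

```text
clock: 14.47
tcp_pos: [0.5693, -0.0656, 0.1157]
orientation: [-3.087, -0.582, -0.005]
contact_force: [-0.0, 0.2, 0.2]
grip_width: 0.0597
gripper_force: 0.0
```

Call:
drive_tool:
  rows:
    - {"offset": [0.62, 0.22, 0], "rotation": [0, 0, 0], "claw": 0.7}
    - {"offset": [0.62, 0.22, 0], "rotation": [0, 0, 0], "claw": 0.7}
    - {"offset": [0.62, 0.22, 0], "rotation": [0, 0, 0], "claw": 0.7}
    - {"offset": [0.62, 0.22, 0], "rotation": [0, 0, 0], "claw": 0.7}
    - {"offset": [0.62, 0.22, 0], "rotation": [0, 0, 0], "claw": 0.7}
    - {"offset": [0.62, 0.22, 0], "rotation": [0, 0, 0], "claw": 0.7}

```text
clock: 14.97
tcp_pos: [0.6621, -0.064, 0.1151]
orientation: [-3.087, -0.582, 0.004]
contact_force: [0.2, 0.4, -0.2]
grip_width: 0.0594
gripper_force: 0.0
```

```bash
python3 go.py .6629 -.066 .05 21.3
```

```text
clock 14.97 tcp [ 0.6621 -0.064   0.1151] phi 21.3 q [ 0.17  0.59 -0.24  1.66  0.17  0.91 -1.33] grip 0.0594 0.0 F [ 0.2  0.4 -0.2]
offset [0.001 0.015 0.434] rot [-0.0004  0.0011  0.0004] calls 1.0 rows 2.0
```

Call:
drive_tool:
  rows:
    - {"offset": [0, 0.015, 0.15], "rotation": [0, 0, 0], "claw": 0.7}
    - {"offset": [0, 0.015, 0.3], "rotation": [0, 0, 0], "claw": 0.7}
    - {"offset": [0, 0.015, 0.45], "rotation": [0, 0, 0], "claw": 0.7}
    - {"offset": [0, 0.015, 0.6], "rotation": [0, 0, 0], "claw": 0.7}
    - {"offset": [0, 0.015, 0.7], "rotation": [0, 0, 0], "claw": 0.7}
    - {"offset": [0, 0.015, 0.7], "rotation": [0, 0, 0], "claw": 0.7}
    - {"offset": [0, 0.015, 0.7], "rotation": [0, 0, 0], "claw": 0.7}
    - {"offset": [0, 0.015, 0.7], "rotation": [0, 0, 0], "claw": 0}
    - {"offset": [0, 0.015, 0.7], "rotation": [0, 0, 0], "claw": 0}
    - {"offset": [0, 0.015, 0.7], "rotation": [0, 0, 0], "claw": 0}
    - {"offset": [0, 0.015, 0.7], "rotation": [0, 0, 0], "claw": 0}
    - {"offset": [0, 0.015, 0.7], "rotation": [0, 0, 0], "claw": 0}
    - {"offset": [0, 0.015, 0.7], "rotation": [0, 0, 0], "claw": 0}
    - {"offset": [0, 0.015, 0.7], "rotation": [0, 0, 0], "claw": 0}

```text
clock: 16.13
tcp_pos: [0.6658, -0.0666, 0.0127]
orientation: [3.087, 0.582, 0.004]
contact_force: [-1.8, 0.3, 6.2]
grip_width: 0.0244
gripper_force: 50.3
```

```bash
python3 go.py .48 -.05 .10 21.3
```

```text
clock 16.13 tcp [ 0.6658 -0.0666  0.0127] phi 21.4 q [ 0.16  0.72 -0.21  1.7   0.21  0.74 -1.36] grip 0.0244 50.3 F [-1.8  0.3  6.2]
offset [-1.112 -0.553 -0.586] rot [ 0.0005 -0.0013  0.0005] calls 2.0 rows 5.0
```

Call:
drive_tool:
  rows:
    - {"offset": [0, 0, -0.1], "rotation": [0, 0, 0], "claw": 0}
    - {"offset": [0, 0, -0.25], "rotation": [0, 0, 0], "claw": 0}
    - {"offset": [0, 0, -0.4], "rotation": [0, 0, 0], "claw": 0}
    - {"offset": [0, 0, -0.58], "rotation": [0, 0, 0], "claw": 0}
    - {"offset": [0, 0, -0.58], "rotation": [0, 0, 0], "claw": 0}

```text
clock: 16.55
tcp_pos: [0.6682, -0.0669, 0.1047]
orientation: [3.085, 0.581, 0.014]
contact_force: [2.0, 0.4, -0.4]
grip_width: 0.0246
gripper_force: 49.4
```

Call:
drive_tool:
  rows:
    - {"offset": [-0.2, -0.1, 0], "rotation": [0, 0, 0], "claw": 0}
    - {"offset": [-0.4, -0.2, 0], "rotation": [0, 0, 0], "claw": 0}
    - {"offset": [-0.65, -0.3, 0], "rotation": [0, 0, 0], "claw": 0}
    - {"offset": [-0.9, -0.4, 0], "rotation": [0, 0, 0], "claw": 0}
    - {"offset": [-0.98, -0.45, 0], "rotation": [0, 0, 0], "claw": 0}
    - {"offset": [-0.98, -0.45, 0], "rotation": [0, 0, 0], "claw": 0}

```text
clock: 17.05
tcp_pos: [0.4982, -0.0576, 0.0979]
orientation: [3.087, 0.582, -0.007]
contact_force: [0.2, -0.9, -0.9]
grip_width: 0.0245
gripper_force: 49.4
```

```bash
python3 go.py .4466 .3391 .10 -10.8
```

```text
clock 17.05 tcp [ 0.4982 -0.0576  0.0979] phi 21.4 q [ 0.21  0.39 -0.27  2.06  0.16  0.71 -1.36] grip 0.0245 49.4 F [ 0.2 -0.9 -0.9]
offset [ 0.643 -2.588 -0.015] rot [0.0003 0.0021 0.2806] calls 3.0 rows 10.0
```

Call:
drive_tool:
  rows:
    - {"offset": [0.05, -0.2, 0], "rotation": [0, 0, 0.05], "claw": 0}
    - {"offset": [0.1, -0.4, 0], "rotation": [0, 0, 0.1], "claw": 0}
    - {"offset": [0.15, -0.6, 0], "rotation": [0, 0, 0.16], "claw": 0}
    - {"offset": [0.2, -0.8, 0], "rotation": [0, 0, 0.22], "claw": 0}
    - {"offset": [0.2, -0.86, 0], "rotation": [0, 0, 0.28], "claw": 0}
    - {"offset": [0.2, -0.86, 0], "rotation": [0, 0, 0.28], "claw": 0}
    - {"offset": [0.2, -0.86, 0], "rotation": [0, 0, 0.28], "claw": 0}

```text
clock: 17.63
tcp_pos: [0.4849, 0.0742, 0.0983]
orientation: [3.128, -0.286, 0.002]
contact_force: [-0.1, -0.2, -2.1]
grip_width: 0.0247
gripper_force: 49.5
```

```bash
python3 go.py .4466 .3391 .10 -10.8
```

```text
clock 17.63 tcp [0.4849 0.0742 0.0983] phi -10.5 q [-0.13  0.37 -0.18  2.1   0.1   0.68 -2.13] grip 0.0247 49.5 F [-0.1 -0.2 -2.1]
offset [-0.571 -1.691 -0.012] rot [-0.     -0.0006  0.003 ] calls 2.0 rows 7.0
```

Call:
drive_tool:
  rows:
    - {"offset": [-0.1, -0.25, 0], "rotation": [0, 0, 0], "claw": 0}
    - {"offset": [-0.2, -0.5, 0], "rotation": [0, 0, 0], "claw": 0}
    - {"offset": [-0.3, -0.75, 0], "rotation": [0, 0, 0], "claw": 0}
    - {"offset": [-0.32, -0.95, 0], "rotation": [0, 0, 0], "claw": 0}
    - {"offset": [-0.32, -0.95, 0], "rotation": [0, 0, 0], "claw": 0}
    - {"offset": [-0.32, -0.95, 0], "rotation": [0, 0, 0], "claw": 0}

```text
clock: 18.13
tcp_pos: [0.4645, 0.2233, 0.098]
orientation: [-3.128, 0.287, -0.001]
contact_force: [0.0, -0.8, -1.4]
grip_width: 0.025
gripper_force: 49.6
```

Call:
drive_tool:
  rows:
    - {"offset": [-0.09, -0.25, 0], "rotation": [0, 0, 0], "claw": 0}
    - {"offset": [-0.18, -0.5, 0], "rotation": [0, 0, 0], "claw": 0}
    - {"offset": [-0.24, -0.7, 0], "rotation": [0, 0, 0], "claw": 0}
    - {"offset": [-0.25, -0.74, 0], "rotation": [0, 0, 0], "claw": 0}
    - {"offset": [-0.25, -0.74, 0], "rotation": [0, 0, 0], "claw": 0}
    - {"offset": [-0.25, -0.74, 0], "rotation": [0, 0, 0], "claw": 0}
    - {"offset": [-0.25, -0.74, 0], "rotation": [0, 0, 0], "claw": 0}

```text
clock: 18.72
tcp_pos: [0.4485, 0.3352, 0.0975]
orientation: [3.125, -0.299, 0.0]
contact_force: [-0.1, -0.7, -1.2]
grip_width: 0.0248
gripper_force: 49.8
```

```bash
python3 go.py .4466 .3391 .04 -10.8
```

```text
clock 18.72 tcp [0.4485 0.3352 0.0975] phi -10.9 q [-0.58  0.47 -0.22  1.93  0.14  0.76 -2.64] grip 0.0248 49.8 F [-0.1 -0.7 -1.2]
offset [-0.018 -0.024  0.383] rot [ 0.0012 -0.0002 -0.001 ] calls 1.0 rows 2.0
```

Call:
drive_tool:
  rows:
    - {"offset": [-0.018, -0.03, 0.1], "rotation": [0, 0, 0], "claw": 0}
    - {"offset": [-0.018, -0.03, 0.25], "rotation": [0, 0, 0], "claw": 0}
    - {"offset": [-0.018, -0.03, 0.38], "rotation": [0, 0, 0], "claw": 0}
    - {"offset": [-0.018, -0.03, 0.38], "rotation": [0, 0, 0], "claw": 0}
    - {"offset": [-0.018, -0.03, 0.38], "rotation": [0, 0, 0], "claw": 0}
    - {"offset": [-0.018, -0.03, 0.38], "rotation": [0, 0, 0], "claw": 0}

```text
clock: 19.22
tcp_pos: [0.4464, 0.3427, 0.0417]
orientation: [-3.127, 0.296, -0.001]
contact_force: [0.2, 0.2, -1.2]
grip_width: 0.0245
gripper_force: 49.7
```

```bash
python3 go.py .4466 .3395 .019 -10.8
```

```text
clock 19.22 tcp [0.4464 0.3427 0.0417] phi -10.8 q [-0.61  0.55 -0.2   1.96  0.18  0.65 -2.68] grip 0.0245 49.7 F [ 0.2  0.2 -1.2]
offset [0.005 0.021 0.151] rot [-0.0001 -0.0004 -0.0002] calls 1.0 rows 1.0
```

Call:
drive_tool:
  rows:
    - {"offset": [0.005, 0.015, 0.08], "rotation": [0, 0, 0], "claw": 0}
    - {"offset": [0.005, 0.015, 0.12], "rotation": [0, 0, 0], "claw": 0}
    - {"offset": [0.005, 0.015, 0.15], "rotation": [0, 0, 0], "claw": 0}
    - {"offset": [0.005, 0.015, 0.15], "rotation": [0, 0, 0], "claw": 0}
    - {"offset": [0.005, 0.015, 0.15], "rotation": [0, 0, 0], "claw": 0}
    - {"offset": [0.005, 0.015, 0.15], "rotation": [0, 0, 0], "claw": 0.5}
    - {"offset": [0.005, 0.015, 0.15], "rotation": [0, 0, 0], "claw": 0.5}
    - {"offset": [0.005, 0.015, 0.15], "rotation": [0, 0, 0], "claw": 0.5}
    - {"offset": [0.005, 0.015, 0.15], "rotation": [0, 0, 0], "claw": 0.5}
    - {"offset": [0.005, 0.015, 0], "rotation": [0, 0, 0], "claw": 0.5}
    - {"offset": [0.005, 0.015, -0.2], "rotation": [0, 0, 0], "claw": 0.5}
    - {"offset": [0.005, 0.015, -0.5], "rotation": [0, 0, 0], "claw": 0.5}
    - {"offset": [0.005, 0.015, -0.5], "rotation": [0, 0, 0], "claw": 0.5}
    - {"offset": [0.005, 0.015, -0.5], "rotation": [0, 0, 0], "claw": 0.5}

```text
clock: 20.38
tcp_pos: [0.4473, 0.3428, 0.1185]
orientation: [-3.124, 0.293, -0.006]
contact_force: [0.4, 0.1, -0.6]
grip_width: 0.0425
gripper_force: 0.0
```

Call:
drive_tool:
  rows:
    - {"offset": [0.2, 0.9, -0.3], "rotation": [0, 0, 0], "claw": 0.5}
    - {"offset": [0.2, 0.9, -0.3], "rotation": [0, 0, 0], "claw": 0.5}
    - {"offset": [0.2, 0.9, -0.3], "rotation": [0, 0, 0], "claw": 0.5}
    - {"offset": [0.2, 0.9, -0.3], "rotation": [0, 0, 0], "claw": 0.5}
    - {"offset": [0.2, 0.9, -0.3], "rotation": [0, 0, 0], "claw": 0.5}

```text
clock: 20.8
tcp_pos: [0.4504, 0.1972, 0.1604]
orientation: [3.124, -0.305, -0.0]
contact_force: [0.5, 0.1, 0.6]
grip_width: 0.0427
gripper_force: 0.0
```

Call:
drive_tool:
  rows:
    - {"offset": [0.2, 0.9, -0.3], "rotation": [0, 0, 0], "claw": 0.5}
    - {"offset": [0.2, 0.9, -0.3], "rotation": [0, 0, 0], "claw": 0.5}
    - {"offset": [0.2, 0.9, -0.3], "rotation": [0, 0, 0], "claw": 0.5}
    - {"offset": [0.2, 0.9, -0.3], "rotation": [0, 0, 0], "claw": 0.5}
    - {"offset": [0.2, 0.9, -0.3], "rotation": [0, 0, 0], "claw": 0.5}

```text
clock: 21.22
tcp_pos: [0.4548, 0.0603, 0.2057]
orientation: [3.125, -0.304, 0.001]
contact_force: [0.5, 0.2, -0.5]
grip_width: 0.0429
gripper_force: 0.0
```

Call:
drive_tool:
  rows:
    - {"offset": [0.2, 0.9, 0], "rotation": [0, 0, 0], "claw": 0.5}
    - {"offset": [0.2, 0.9, 0], "rotation": [0, 0, 0], "claw": 0.5}
    - {"offset": [0.2, 0.9, 0], "rotation": [0, 0, 0], "claw": 0.5}
    - {"offset": [0.2, 0.9, 0], "rotation": [0, 0, 0], "claw": 0.5}
    - {"offset": [0.2, 0.9, 0], "rotation": [0, 0, 0], "claw": 0.5}
    - {"offset": [0.2, 0.9, 0], "rotation": [0, 0, 0], "claw": 0.5}
    - {"offset": [0.2, 0.9, 0], "rotation": [0, 0, 0], "claw": 0.5}

```text
clock: 21.8
tcp_pos: [0.4587, -0.0712, 0.2049]
orientation: [-3.128, 0.289, 0.002]
contact_force: [-0.3, -0.3, -1.1]
grip_width: 0.0429
gripper_force: 0.0
```

Run:
```python
from h import *; from bench import grab_frame
f=grab_frame("top"); cv2.imwrite("pics/top3.png",f["frame"][...,::-1])
for b,z in (((195,248,236,325),.033),((228,260,266,325),.033),((262,270,300,325),.033),((303,150,332,200),.026),((352,132,388,205),.026)):
  try: print(bar(f,b,z))
  except Exception as e: print(e)
```

```text
{'c': array([444.5, 338.5]), 'size': array([88.4, 26.9]), 'a': -10.4, 'ext': (np.float64(-84.5), np.float64(66.4)), 'zmed': np.float64(0.0327), 'd': array([-0.98363875,  0.18015218])}
{'c': array([431.5, 276.9]), 'size': array([64.7, 26.6]), 'a': -11.0, 'ext': (np.float64(-74.5), np.float64(55.1)), 'zmed': np.float64(0.0328), 'd': array([-0.98159162,  0.19099186])}
{'c': array([423.4, 215.4]), 'size': array([43.8, 25.7]), 'a': -10.6, 'ext': (np.float64(-62.8), np.float64(47.8)), 'zmed': np.float64(0.0329), 'd': array([-0.98282131,  0.18455965])}
{'c': array([658.2, 138.5]), 'size': array([60.1, 25.4]), 'a': 1.4, 'ext': (np.float64(-28.2), np.float64(32.7)), 'zmed': np.float64(0.0261), 'd': array([0.99969363, 0.02475163])}
{'c': array([667.8,  42.1]), 'size': array([110.5,  26. ]), 'a': -12.6, 'ext': (np.float64(-58.5), np.float64(56.3)), 'zmed': np.float64(0.0264), 'd': array([-0.9758278 ,  0.21854085])}
```

View pics/top3.png

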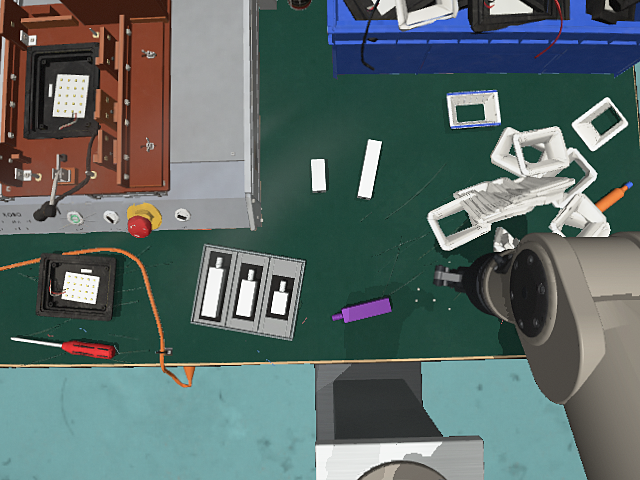

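All three studded pillars are seated in their matching pockets at (214,285), (247,292) and (280,297). Each top is at z 0.033 and within about 2 mm of its target. The plain pillars at (318,176) and (370,169) haven't moved, and the gripper is clear.

```bash
python3 -c "
from bench import hand_in; print(hand_in())"
```

```text
the job is handed in; nothing more can be done
None
```

The job is handed in: the last camera check showed the three studded pillars lying level in their matching pockets and the plain pillars where they started; the hand-in returned no verdict.

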